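# Set the stirrer's stepped speed selector and start it

## Robot

A 6-joint arm with a two-finger parallel gripper is mounted at the origin on a cart in front of the work surface, level with it; the furniture and walls round the work are solid. World frame = base frame: x ahead of the robot, y to its left, z up, the work surface at z = 0. Lengths are in m, angles in rad, forces in N, time in s.
With the tool pointing down it reaches from about 0.3 to 0.75 m from the base axis. Payload 8.5 kg.
Tool frame: the origin (TCP) lies midway between the tips of the shut fingers; the grasp point (between the pads) lies 19 mm behind it (ctrl.grip_depth is the distance from the TCP to the grasp point, in m); z points along the fingers, y is the direction in which the jaws open and shut (so a half turn about z gives the same grasp; the last joint's range is limited). The gripper opens to 88 mm and grips with 3 to 60 N. Pads are 18 mm wide; open, the fingers measure 123 mm over their backs; the gripper's body (75 mm by 187 mm) begins 45 mm behind the grasp point.
Start: joints at [-1.329, 0.381, 1.297, -0, 1.464, -0.215], TCP at [0.243, -0.494, 0.239] pointing down, gripper open.
Joint ranges: [-3.11, 3.11], [-0.89, 2.33], [0.22, 2.48], [-1.42, 4.56], [0.17, 2.85], [-2.88, 2.88]. Speed limits (rad/s): [2.39, 2.39, 3.14, 3.14, 3.14, 3.14].

## Interface

Orientations are given as a 3x3 rotation matrix whose columns are the frame's x, y, z axes.
In Python, from rig import ctrl gives the robot as it stands.
- The arm moves only by the tool step_arm, never from a script. Its arguments are lists of equal length, an entry for each row: "dr": the turn, a rotation vector about the tool's x, y, z in rad, a list of three; "linear": the shift along the tool's x, y, z in cm, a list of three; "claw": the opening, from 0 (shut) to 1 (fully open). In form: {"dr": [[wx, wy, wz], ...], "linear": [[tx, ty, tz], ...], "claw": [claw, ...]}. A call has 1 to 20 rows; each row is the pose to reach, as a shift and turn from the pose commanded when the call began, along the tool's axes at that moment; what a row does not reach only later rows make up. A row lasts 1/8 s, in which the tool goes at most 62.5 mm and 10.7 degrees, less where a joint would pass 70% of its speed; a pose out of reach is approached as far as the arm can. A call with a gripper value outside its range is refused whole. The fingers move at their own pace and stop on an object; "force" is the grip in N (left out, the last holds). Time passes only in rows, so rows that repeat a pose let the fingers close. It gives the time, the measured TCP pose, the force and the opening at its end, in the units of the state.
- ctrl.get_state(): the state, without advancing time (a new reading comes with each control period).
- ctrl.camera(name): name is "scene" or "top" or "wrist"; returns (picture, depth): 384x512x3 uint8, red, green, blue; 384x512 float32, m along the optical axis (not along the pixel's ray), 0 where there is no reading.
- ctrl.camera_params(name): a dict with "fx", "fy", "cx", "cy" (pixels), "rvec" (rotation vector, rad) and "tvec" (3), from world to camera coordinates, as OpenCV has them. Camera axes: x right, y down, z forward; pixel columns grow to the right and rows downward; lengths in m; the calibration is good to about 2 mm. A picture is of the moment at which its call begins: read the wrist's pose just before it. camera_params takes no time and is no camera call; for the wrist camera it gives the pose at the moment of the call.
- ctrl.hand_in(): hands the job in, once; it reports no verdict.
The state is a dict: "t": time; "q": joint angles; "joint_vel": joint speeds; "joint_efforts": joint torques, N m; "eef_pos": TCP position; "eef_rot": TCP orientation; "contact_force": force on the tool from outside, world axes, zero at the start; "ft_torque": the same for the moment, N m; "grip_width": finger opening in m.
Only numpy, scipy, OpenCV 4.12 (cv2) and the standard library are available. Lean on these libraries where they do the work, as an engineer would, in place of code of your own. Each camera call takes 0.05 s, during which the arm holds its last target. There are 200 camera calls.

## Task

On the magnetic stirrer that carries the beaker, push the selector lever round with a fingertip, click by click, until it rests at the fifth of its seven marks, counted from the robot's left. Only then press that stirrer's round start button right down with a fingertip and let it go. Push gently, leave the beaker standing where it is, and leave the empty stirrer's lever and button and the dish and vial alone.

Things in the scene. Friction and masses are not known exactly. Their poses are not given: they have to be found in the camera images.
- stirrer: the stirrer that carries the beaker: white box 300 x 190 mm, flat deck 65 mm above the worktop, fixed; an identical empty one stands beside it, and which is left or right varies. Origin: centre of its underside; x from its front (robot side) to its back, y to its left, z up. A round metal plate (134 mm across, top at z = 80 mm) is centred at x = +70 mm.
- stirrer_dial (a point): point on the selector's vertical turning axis at deck height (stirrer frame x = -70, y = -15, z = 65 mm); axes as the stirrer's. Seven dark marks on the deck lie on an arc 61 mm and more from it, 25 degrees apart, symmetrical about the direction to the stirrer's front; they get longer from left to right.
- stirrer_lever_tip (a point): point in the black selector lever, 50 mm out from the turning axis, 18 mm above the deck; its x axis points outward along the lever. The lever is an upright fin 10 mm thick from the axis out to 56 mm, 5 to 31 mm above the deck, with a hub of 17 mm radius, 26 mm high, on the axis, over a thin disc of 36 mm radius (top 6 mm above the deck).
- stirrer_selector (a joint): turn of the lever, rad: 0 at the first mark (lever 15 degrees forward of straight left), growing anticlockwise seen from above (tip goes left, front, right). One click 0.436; fifth mark 1.745; seventh 2.618, end stops beyond. Starts from the first to the third mark. A detent resists with about 0.15 N m (3 N at the tip); 0.06 past half way it snaps on to the next mark and stays there.
- stirrer_start (a joint): travel of that stirrer's start button in m: 0 up, 0.006 fully down; springs back; fully down takes 4 N
- stirrer_start_top (a point): centre of the top face of that start button (black, 24 mm across, in a round grey housing), near the deck's front left corner at x = -118, y = +70 mm in the stirrer's frame, pressed straight down
- beaker: clear beaker, 53 mm across, 69 mm high, standing loose on the stirrer's round plate; origin centre of its underside
- spare: the empty stirrer, the same in every part, nothing on its plate; to be left alone
- spare_lever_tip (a point): point in the empty stirrer's lever, 50 mm from its turning axis
- spare_start (a joint): travel of the empty stirrer's start button in m, 0 up
- vial: small vial, 23 mm across, 52 mm high, standing on the worktop to the right; leave alone; origin centre of its underside
- petri: closed petri dish, 57 mm across, 15 mm high, on the worktop to the right; leave alone; origin centre of its underside
There are look-alikes about, which are no part of the job. Leave any orange look-alike of the beaker alone.

How it is judged:
By the outcome, as a careful person would: the job done as asked, in the order asked, and still so for the second after the job is handed in, with the robot touching nothing.
It also fails if it takes over 64 s, if anything falls off the work surface, if the arm or the gripper's body presses on something with over 40 N, if the wrist force passes 120 N, or if a joint passes its speed limit or range.

## Working session

There is one attempt and no reset: what is moved stays moved. The work goes in short steps, Python scripts to look and compute and a tool call to move; the robot and the scene stay as the last step left them, time stands still between calls to the robot, and variables do not carry over. Pictures are saved under pics/ and viewed, about 8 in all and at most 12, crops included, and the job is handed in when it is done.

Besides the shell and the picture viewer there is one more tool, called after "Call:" in YAML: its name, and indented under it one key for each argument. step_arm: Moves the arm, as the interface text tells. Its arguments: {"type":"object","properties":{"dr":{"type":"array","items":{"type":"array","items":{"type":"number"}}},"linear":{"type":"array","items":{"type":"array","items":{"type":"number"}}},"claw":{"type":"array","items":{"type":"number"}},"force":{"type":"number"}},"required":["dr","linear","claw"]}

```bash
mkdir -p pics; ls
cat > h.py <<'E'
import numpy as np,cv2
from rig import ctrl
def P(n):
    p=ctrl.camera_params(n);R=cv2.Rodrigues(np.array(p['rvec'],float))[0];return p,R,np.array(p['tvec'],float).ravel()
def ray(n,u,v,z,par=None):
    p,R,t=par or P(n);d=R.T@np.array([(u-p['cx'])/p['fx'],(v-p['cy'])/p['fy'],1]);c=-R.T@t
    return c+d*(z-c[2])/d[2]
def pix(n,X,par=None):
    p,R,t=par or P(n);x=R@np.array(X)+t;return p['fx']*x[0]/x[2]+p['cx'],p['fy']*x[1]/x[2]+p['cy']
def cloud(n,D,par=None):
    p,R,t=par or P(n);v,u=np.mgrid[:D.shape[0],:D.shape[1]]
    X=np.stack([(u-p['cx'])/p['fx']*D,(v-p['cy'])/p['fy']*D,D],-1);return (X-t)@R
E
python3 - <<'E'
from h import *
for n in('scene','top'):
    I,D=ctrl.camera(n);np.savez(n,I=I,D=D);cv2.imwrite(f'pics/{n}0.png',I[...,::-1])
    p,R,t=P(n);print(n,p['fx'],-R.T@t,R[2])
s=ctrl.get_state();print(s['t'],s['eef_rot'],s['eef_pos'])
E
```

```text
pics
scene 418.53733699284675 [-0.57382416 -0.70518383  0.78217217] [ 0.75203996  0.45954849 -0.47249454]
top 374.1597611017299 [0.40523705 0.00241063 1.29902183] [ 0.11818339 -0.02390233 -0.99270407]
0.1 [[ 8.97461180e-01  4.41093355e-01 -2.87603290e-04]
 [ 4.41093371e-01 -8.97460445e-01  1.17808437e-03]
 [ 2.61532611e-04 -1.18414489e-03 -9.99999265e-01]] [ 0.24252616 -0.49337637  0.23823398]
```

View pics/top0.png

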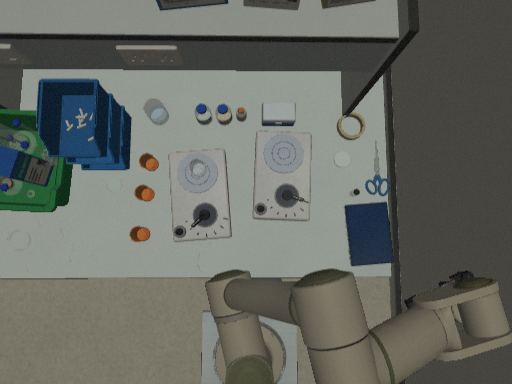

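View pics/scene0.png

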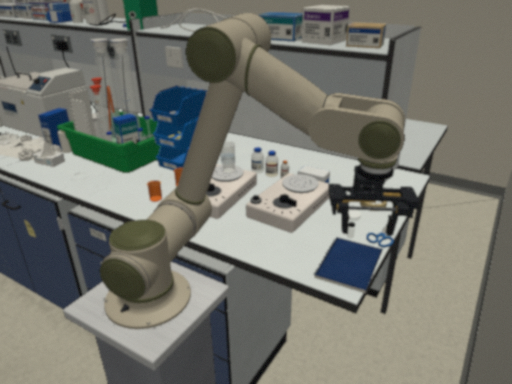

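Top view: left stirrer with a clear beaker on its plate at (198,168), lever hub (204,214), button (180,231). Right stirrer's plate is empty at (283,153), hub (287,195), button (260,209). Look-alikes: clear beaker on the worktop (157,110), orange ones (149,162), (145,193), (140,234). I choose the left stirrer and check it in a close crop.

Run:
```python
from h import *
d=np.load('top.npz');I,D=d['I'],d['D'];par=P('top');C=cloud('top',D,par)
m=(abs(C[...,2]-.065)<.006)
m[:, :165]=0;m[:,234:]=0;m[:145]=0;m[245:]=0
m=cv2.morphologyEx(m.astype(np.uint8),cv2.MORPH_OPEN,np.ones((3,3)))
print('deck z',np.median(C[...,2][m>0]))
ct=max(cv2.findContours(m,0,2)[0],key=cv2.contourArea).reshape(-1,2)
W=np.array([ray('top',u,v,.065,par)[:2] for u,v in ct],np.float32)
r=cv2.minAreaRect(W);print(r)
# hub & button by dark blobs
g=I.max(2);dark=((g<70)).astype(np.uint8);
n,l,s,c=cv2.connectedComponentsWithStats(dark)
for k in range(1,n):
    u,v=c[k]
    if 165<u<234 and 145<v<245 and s[k,4]>3: print(s[k],c[k],ray('top',u,v,.075,par)[:2])
crop=np.hstack([cv2.resize(I[140:250,160:240],None,fx=5,fy=5,interpolation=cv2.INTER_CUBIC)]);cv2.imwrite('pics/c1.png',crop[...,::-1])
```

```text
deck z 0.06427572730139772
((0.542107105255127, 0.16683542728424072), (0.2964755594730377, 0.18641559779644012), 4.739869594573975)
[191 204  25  23 354] [204.30225989 215.        ] [0.47152554 0.14665066]
[175 228   8   8  47] [178.65957447 231.27659574] [0.41890938 0.2286226 ]
[184 230   2   5   5] [184.8 232. ] [0.41654913 0.2087803 ]
```

View pics/c1.png

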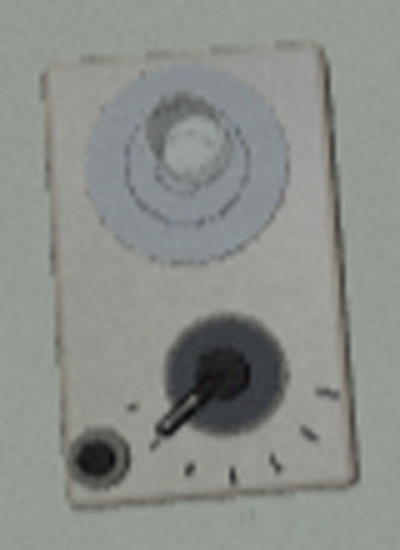

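Crop: the beaker (190,145) stands on the left stirrer's plate. Its lever runs from the hub (222,373) to the tip (165,430), at the second mark, so it needs three clicks. I shut the gripper and go above the point just behind the lever.

Call:
step_arm:
  dr:
    - [0,0,-0.323]
    - [0,0,-0.323]
    - [0,0,-0.323]
    - [0,0,-0.323]
    - [0,0,-0.323]
    - [0,0,-0.323]
    - [0,0,-0.323]
    - [0,0,-0.323]
    - [0,0,-0.323]
    - [0,0,-0.323]
    - [0,0,-0.323]
    - [0,0,-0.323]
    - [0,0,-0.323]
    - [0,0,-0.323]
    - [0,0,-0.323]
    - [0,0,-0.323]
    - [0,0,-0.323]
    - [0,0,-0.323]
    - [0,0,-0.323]
    - [0,0,-0.323]
  linear:
    - [49.7,-52.5,0]
    - [49.7,-52.5,0]
    - [49.7,-52.5,0]
    - [49.7,-52.5,0]
    - [49.7,-52.5,0]
    - [49.7,-52.5,0]
    - [49.7,-52.5,0]
    - [49.7,-52.5,0]
    - [49.7,-52.5,0]
    - [49.7,-52.5,0]
    - [49.7,-52.5,0]
    - [49.7,-52.5,0]
    - [49.7,-52.5,0]
    - [49.7,-52.5,0]
    - [49.7,-52.5,0]
    - [49.7,-52.5,0]
    - [49.7,-52.5,0]
    - [49.7,-52.5,0]
    - [49.7,-52.5,0]
    - [49.7,-52.5,0]
  claw: [0,0,0,0,0,0,0,0,0,0,0,0,0,0,0,0,0,0,0,0]

```text
t: 2.6
eef_pos: [0.457, 0.1968, 0.2387]
eef_rot: [[0.711, 0.703, -0.0], [0.703, -0.711, -0.0], [-0.0, -0.0, -1.0]]
contact_force: [1.0, -0.8, 0.5]
grip_width: 0.0006
```

Run:
```python
from h import *
s=ctrl.get_state();print(s['t'],s['eef_pos'],s['eef_rot'].round(4) if hasattr(s['eef_rot'],'round') else s['eef_rot'],s['contact_force'],s['grip_width'])
par=P('wrist');I,D=ctrl.camera('wrist');np.savez('w1',I=I,D=D)
p,R,t=par;print(p['fx'],-R.T@t,R[2])
J=I.copy()[...,::-1].copy()
for X in [(.4735,.1461,.091),(.438,.182,.096),(.4156,.2269,.08)]:
    u,v=pix('wrist',X,par);print(u,v);cv2.drawMarker(J,(int(u),int(v)),(0,0,255),0,12,1)
cv2.imwrite('pics/w1.png',J)
```

```text
2.6 [0.45704944 0.19683135 0.23873885] [[ 0.711   0.7032 -0.    ]
 [ 0.7032 -0.711  -0.    ]
 [-0.     -0.     -1.    ]] [ 0.97498012 -0.78505589  0.47601954] 0.0006146435515947732
273.57433901170344 [0.50591013 0.24401897 0.38368906] [-0.18801961 -0.18535128 -0.96451725]
295.8030747761682 200.38773158808343
250.69420914370883 201.7672288645342
209.1433002108705 184.4949932030842
```

View pics/w1.png

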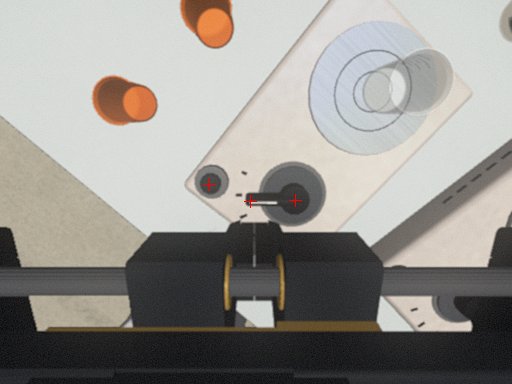

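Wrist view: hub (295,200), lever end (250,201) and button (210,184) all sit on the predicted marks. The lever is on the second mark, in line with the fingers' jaw axis. The shut tips show at (230–280,225).

Run:
```python
from h import *
d=np.load('w1.npz');I,D=d['I'],d['D'];par=P('wrist');C=cloud('wrist',D,par)
print('btn',C[184,210],'row z',C[184,188:236:3,2].round(3))
print('btncol',C[166:204:3,210,2].round(3))
print('lever',C[201,262],'hub',C[201,296])
print('deck',C[170,235])
m=(I.max(2)<75)[160:222,240:330];C2=C[160:222,240:330]
h=m&(C2[...,2]>.084)&(C2[...,2]<.105);X=C2[h][:,:2]
rel=X-[.4735,.1461];r=np.hypot(*rel.T);far=r>.03
print(h.sum(),'lever ang',np.degrees(np.arctan2(*rel[far].mean(0)[::-1])),'max r',r.max(),'ext',X[r<.022].mean(0))
bm=((I.max(2)<90)[172:197,198:223]);v,u=np.nonzero(bm);print('btn dark',u.mean()+198,v.mean()+172,ray('wrist',u.mean()+198,v.mean()+172,C[184,210,2],par))
# finger tip extents
F=(C[...,2]<.262)&(C[...,2]>.225)&(I.max(2)<80)
Y=(C[F]-[.457,.1968,.2387])@np.array([[.711,.703,0],[.703,-.711,0],[0,0,-1]]);print('tip x',Y[:,0].min(),Y[:,0].max(),'y',np.percentile(Y[:,1],[0,2,50,98,100]),'z',Y[:,2].min(),Y[:,2].max())
```

```text
btn [0.41863628 0.226978   0.08652208] row z [0.064 0.065 0.076 0.076 0.084 0.086 0.086 0.086 0.087 0.085 0.085 0.076
 0.076 0.074 0.064 0.064]
btncol [0.076 0.075 0.075 0.086 0.086 0.085 0.087 0.086 0.086 0.084 0.076 0.064
 0.065]
lever [0.44700521 0.17330519 0.09410955] hub [0.47305774 0.14510688 0.09004875]
deck [0.445431   0.21601639 0.06319609]
861 lever ang 131.16672448340248 max r 0.054905217862430626 ext [0.47190266 0.14827127]
btn dark 210.09365558912387 183.28398791540786 [0.41932146 0.22745844 0.08652208]
tip x -0.0017556886297169338 0.01125306673543799 y [-0.0131228  -0.01168969  0.00079505  0.01313235  0.01463423] z -0.023294072855506748 0.0013031830820197932
```

Call:
step_arm:
  dr:
    - [0,0,0]
    - [0,0,0]
    - [0,0,0]
    - [0,0,0]
    - [0,0,0]
    - [0,0,0]
    - [0,0,0]
    - [0,0,0]
  linear:
    - [0,0,5]
    - [0,0,10]
    - [0,0,14]
    - [0,0,16.2]
    - [0,0,16.2]
    - [-0.4,0,16.2]
    - [-0.8,0,16.2]
    - [-0.8,0,16.2]
  claw: [0,0,0,0,0,0,0,0]

```text
t: 3.65
eef_pos: [0.4514, 0.191, 0.0775]
eef_rot: [[0.711, 0.703, 0.001], [0.703, -0.711, 0.0], [0.001, 0.001, -1.0]]
contact_force: [0.3, 0.1, -0.2]
grip_width: 0.0004
```

Run:
```python
import numpy as np
for a in np.arange(.04,.45,.04).tolist()+[.436]:
    c,s=np.cos(a),np.sin(a);print(round(a,3),round(1.6*c-4.8*s-1.6,2),round(-1.6*s-4.8*c+4.8,2))
```

```text
0.04 -0.19 -0.06
0.08 -0.39 -0.11
0.12 -0.59 -0.16
0.16 -0.79 -0.19
0.2 -0.99 -0.22
0.24 -1.19 -0.24
0.28 -1.39 -0.26
0.32 -1.59 -0.26
0.36 -1.79 -0.26
0.4 -2.0 -0.24
0.44 -2.2 -0.22
0.436 -2.18 -0.23
```

Call:
step_arm:
  dr:
    - [0,0,-0.04]
    - [0,0,-0.08]
    - [0,0,-0.12]
    - [0,0,-0.16]
    - [0,0,-0.2]
    - [0,0,-0.24]
  linear:
    - [-0.19,-0.06,0]
    - [-0.39,-0.11,0]
    - [-0.59,-0.16,0]
    - [-0.79,-0.19,0]
    - [-0.99,-0.22,0]
    - [-1.19,-0.24,0]
  claw: [0,0,0,0,0,0]

```text
t: 4.4
eef_pos: [0.4414, 0.1847, 0.0772]
eef_rot: [[0.522, 0.853, 0.001], [0.853, -0.522, 0.0], [0.001, 0.001, -1.0]]
contact_force: [0.2, 1.4, 0.6]
grip_width: 0.0002
```

```bash
cat >> h.py <<'E'
def look(tag):
    s=ctrl.get_state();par=P('wrist');I,D=ctrl.camera('wrist');np.savez(tag,I=I,D=D);C=cloud('wrist',D,par)
    dk=np.array([.473,.147]);rel=C[...,:2]-dk;r=np.hypot(rel[...,0],rel[...,1])
    m=(I.max(2)<110)&(C[...,2]>.086)&(C[...,2]<.099)&(r>.024)&(r<.058)
    X=rel[m];a=np.degrees(np.arctan2(X[:,1],X[:,0]))%360
    print(tag,'t',s['t'],'F',np.round(s['contact_force'],2),'tcp',np.round(s['eef_pos'],4),'n',m.sum(),'angle',np.percentile(a,[5,50,95]) if m.any() else None,'marks',[109.7+25*k for k in range(7)])
    return I,par
E
python3 -c "
from h import *
look('w2')
t=ctrl.camera('top');cv2.imwrite('pics/t2.png',cv2.resize(t[0][140:250,160:240],None,fx=5,fy=5)[...,::-1]);cv2.imwrite('pics/w2.png',np.load('w2.npz')['I'][...,::-1])"
```

```text
w2 t 4.4 F [0.24 1.44 0.58] tcp [0.4414 0.1847 0.0772] n 481 angle [111.16077994 119.64008919 127.669381  ] marks [109.7, 134.7, 159.7, 184.7, 209.7, 234.7, 259.7]
```

View pics/w2.png

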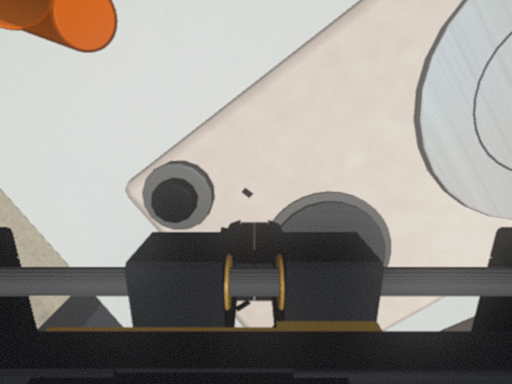

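The wrist view is blocked by the gripper, which hides the lever behind the tips at (250,230). Force is building at 1.4 N. I continue in small steps and watch for the snap in the force.

Call:
step_arm:
  dr:
    - [0,0,-0.02]
    - [0,0,-0.04]
  linear:
    - [-0.1,-0.03,0]
    - [-0.19,-0.06,0]
  claw: [0,0]

```text
t: 4.75
eef_pos: [0.4397, 0.1832, 0.0768]
eef_rot: [[0.488, 0.873, 0.0], [0.873, -0.488, -0.0], [0.0, 0.0, -1.0]]
contact_force: [0.4, 0.1, -1.1]
grip_width: 0.0006
```

Call:
step_arm:
  dr:
    - [0,0,-0.02]
    - [0,0,-0.04]
  linear:
    - [-0.1,-0.03,0]
    - [-0.19,-0.06,0]
  claw: [0,0]

```text
t: 5.0
eef_pos: [0.4382, 0.1818, 0.0767]
eef_rot: [[0.453, 0.892, -0.0], [0.892, -0.453, -0.0], [-0.0, -0.0, -1.0]]
contact_force: [0.4, -0.3, -0.9]
grip_width: 0.0004
```

Call:
step_arm:
  dr:
    - [0,0,-0.02]
    - [0,0,-0.04]
  linear:
    - [-0.1,-0.03,0]
    - [-0.19,-0.06,0]
  claw: [0,0]

```text
t: 5.25
eef_pos: [0.4368, 0.1804, 0.0767]
eef_rot: [[0.417, 0.909, -0.0], [0.909, -0.417, 0.0], [-0.0, -0.0, -1.0]]
contact_force: [-0.2, 0.5, -0.1]
grip_width: 0.0004
```

```bash
python3 -c "
from h import *
I,D=ctrl.camera('top');J,D=ctrl.camera('scene');
u,v=map(int,pix('scene',(.45,.15,.09)));print(u,v)
a=cv2.resize(I[170:250,160:240],(400,400));b=cv2.resize(J[v-40:v+40,u-40:u+40],(400,400))
cv2.imwrite('pics/t3.png',np.hstack([a,b])[...,::-1])"
```

```text
204 187
```

View pics/t3.png

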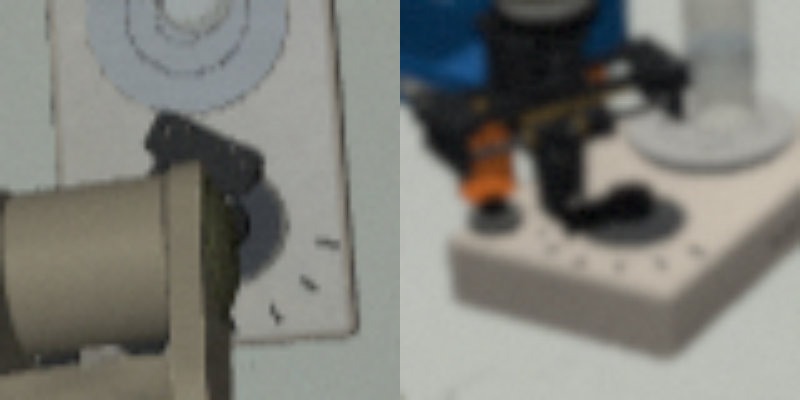

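Scene crop: the lever is visible from the hub (630,200) to its end (568,226), and the finger is close behind it. I compare this with the predicted tip pixel for each mark.

```bash
cat >> h.py <<'E'
def pred():
    par=P('scene')
    for k in range(7):
        a=np.radians(109.7+25*k);o=[]
        for z in(.07,.083,.096):
            u,v=pix('scene',(.473+.056*np.cos(a),.147+.056*np.sin(a),z),par);o.append(((u-164)*5+400,(v-147)*5))
        u,v=pix('scene',(.473+.066*np.cos(a),.147+.066*np.sin(a),.065),par)
        print(k+1,np.round(o).tolist(),'mark',round((u-164)*5+400),round((v-147)*5))
    u,v=pix('scene',(.473,.147,.091),par);print('hub',(u-164)*5+400,(v-147)*5)
E
python3 -c "
from h import *
pred()"
```

```text
1 [[554.0, 208.0], [553.0, 192.0], [552.0, 176.0]] mark 542 212
2 [[550.0, 223.0], [549.0, 207.0], [547.0, 191.0]] mark 537 231
3 [[561.0, 238.0], [560.0, 222.0], [558.0, 205.0]] mark 549 248
4 [[585.0, 248.0], [584.0, 232.0], [582.0, 216.0]] mark 577 261
5 [[617.0, 252.0], [616.0, 236.0], [615.0, 219.0]] mark 616 265
6 [[652.0, 249.0], [651.0, 232.0], [650.0, 216.0]] mark 657 261
7 [[682.0, 239.0], [681.0, 223.0], [680.0, 206.0]] mark 692 250
hub 626.2039110048056 188.70883413621115
```

```bash
cat >> h.py <<'E'
def lev(tag):
    s=ctrl.get_state();I,D=ctrl.camera('scene');np.savez(tag,I=I,D=D);C=cloud('scene',D)
    rel=C[...,:2]-[.473,.147];r=np.hypot(rel[...,0],rel[...,1])
    T=(C-np.array(s['eef_pos']))@np.array(s['eef_rot'])
    tool=(abs(T[...,0])<.0125)&(abs(T[...,1])<.018)&(T[...,2]<.004)
    m=(I.max(2)<90)&(C[...,2]>.076)&(C[...,2]<.1)&(r>.027)&(r<.058)&~tool
    a=np.degrees(np.arctan2(rel[m][:,1],rel[m][:,0]))%360
    print(tag,s['t'],np.round(s['contact_force'],1),'n',m.sum(),'ang',np.percentile(a,[10,50,90]).round(1) if m.any() else '','mark',1+(np.median(a)-109.7)/25 if m.any() else '')
E
python3 - <<'E'
from h import *
lev('s3')
d=np.load('scene.npz');C=cloud('scene',d['D']);rel=C[...,:2]-[.473,.147];r=np.hypot(rel[...,0],rel[...,1])
m=(d['I'].max(2)<90)&(C[...,2]>.076)&(C[...,2]<.1)&(r>.027)&(r<.058);a=np.degrees(np.arctan2(rel[m][:,1],rel[m][:,0]))%360
print('start check',m.sum(),np.percentile(a,[10,50,90]))
E
```

```text
s3 5.35 [ 0.5  0.6 -0.5] n 49 ang [160.6 167.6 171.8] mark 3.3162381778551837
start check 4 [242.56706847 251.18619445 272.34226153]
```

Call:
step_arm:
  dr:
    - [0,0,-0.04]
    - [0,0,-0.08]
    - [0,0,-0.12]
    - [0,0,-0.16]
  linear:
    - [-0.19,-0.06,0]
    - [-0.39,-0.11,0]
    - [-0.59,-0.16,0]
    - [-0.79,-0.19,0]
  claw: [0,0,0,0]

```text
t: 5.9
eef_pos: [0.432, 0.1744, 0.0768]
eef_rot: [[0.267, 0.964, 0.001], [0.964, -0.267, 0.001], [0.001, 0.0, -1.0]]
contact_force: [0.5, 3.9, -0.1]
grip_width: 0.0008
```

```bash
python3 -c "
from h import *
lev('s4')"
```

```text
s4 5.9 [ 0.5  3.9 -0.1] n 50 ang [166.5 171.3 175.9] mark 3.46332548338702
```

Call:
step_arm:
  dr:
    - [0,0,-0.03]
    - [0,0,-0.06]
    - [0,0,-0.09]
    - [0,0,-0.12]
  linear:
    - [-0.15,-0.05,0]
    - [-0.29,-0.08,0]
    - [-0.44,-0.12,0]
    - [-0.59,-0.16,0]
  claw: [0,0,0,0]

```text
t: 6.45
eef_pos: [0.4287, 0.1686, 0.0768]
eef_rot: [[0.148, 0.989, 0.0], [0.989, -0.148, -0.0], [-0.0, 0.0, -1.0]]
contact_force: [0.7, 1.6, -0.0]
grip_width: 0.0005
```

```bash
python3 -c "
from h import *
lev('s5')"
```

```text
s5 6.45 [ 0.7  1.6 -0. ] n 51 ang [172.  178.3 184. ] mark 3.7431471588279903
```

Call:
step_arm:
  dr:
    - [0,0,-0.03]
    - [0,0,-0.06]
  linear:
    - [-0.15,-0.05,0]
    - [-0.29,-0.08,0]
  claw: [0,0]

```text
t: 6.75
eef_pos: [0.4274, 0.1658, 0.0767]
eef_rot: [[0.089, 0.996, -0.0], [0.996, -0.089, -0.0], [-0.0, -0.0, -1.0]]
contact_force: [0.2, 0.9, 0.2]
grip_width: 0.0001
```

```bash
python3 -c "
from h import *
lev('s6')"
```

```text
s6 6.75 [0.2 0.9 0.2] n 49 ang [177.6 184.8 191.2] mark 4.002920188545832
```

Call:
step_arm:
  dr:
    - [0,0,-0.02]
    - [0,0,-0.04]
    - [0,0,-0.04]
  linear:
    - [-0.1,-0.03,0]
    - [-0.19,-0.06,0]
    - [-0.19,-0.06,0]
  claw: [0,0,0]

```text
t: 7.18
eef_pos: [0.4267, 0.1641, 0.0767]
eef_rot: [[0.051, 0.999, -0.0], [0.999, -0.051, -0.0], [-0.0, -0.0, -1.0]]
contact_force: [0.6, 0.6, 0.3]
grip_width: 0.0003
```

```bash
python3 -c "
from h import *
lev('s7')"
```

```text
s7 7.175 [0.6 0.6 0.3] n 46 ang [183.2 190.8 197.3] mark 4.243499818837819
```

Call:
step_arm:
  dr:
    - [0,0,-0.02]
    - [0,0,-0.04]
    - [0,0,-0.04]
  linear:
    - [-0.1,-0.03,0]
    - [-0.19,-0.06,0]
    - [-0.19,-0.06,0]
  claw: [0,0,0]

```text
t: 7.6
eef_pos: [0.426, 0.1623, 0.0768]
eef_rot: [[0.011, 1.0, -0.0], [1.0, -0.011, -0.0], [-0.0, -0.0, -1.0]]
contact_force: [-0.5, -0.5, 1.1]
grip_width: 0.0003
```

```bash
python3 -c "
from h import *
lev('s8');J=np.load('s8.npz')['I'];K=np.load('s6.npz')['I']
cv2.imwrite('pics/s8.png',np.hstack([cv2.resize(x[147:227,164:244],(400,400)) for x in (K,J)])[...,::-1])"
```

```text
s8 7.6 [-0.5 -0.5  1.1] n 40 ang [184.8 191.  196.3] mark 4.252656921695536
```

View pics/s8.png

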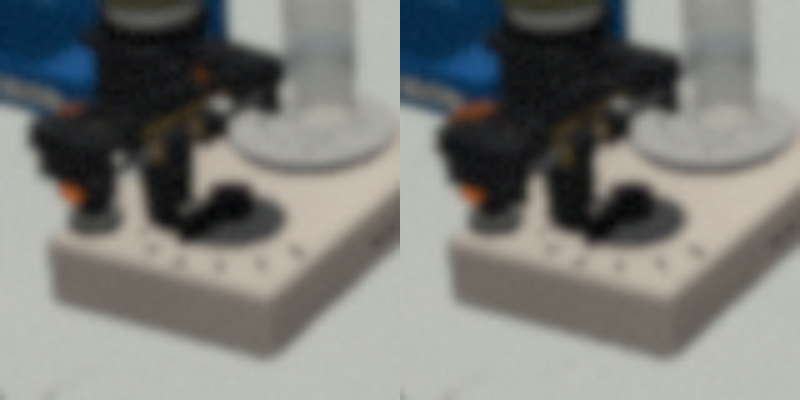

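Left (before) and right (now): the lever end moved from (185,236) to (590,235) in its panel, which fits mark 4 (predicted about (588,234)). The angle reading is steady and the force about zero, so it has clicked. Now the last click.

Call:
step_arm:
  dr:
    - [0,0,-0.04]
    - [0,0,-0.08]
    - [0,0,-0.12]
    - [0,0,-0.16]
    - [0,0,-0.2]
    - [0,0,-0.24]
    - [0,0,-0.28]
    - [0,0,-0.28]
  linear:
    - [-0.19,-0.06,0]
    - [-0.39,-0.11,0]
    - [-0.59,-0.16,0]
    - [-0.79,-0.19,0]
    - [-0.99,-0.22,0]
    - [-1.19,-0.24,0]
    - [-1.39,-0.26,0]
    - [-1.39,-0.26,0]
  claw: [0,0,0,0,0,0,0,0]

```text
t: 8.65
eef_pos: [0.4234, 0.1485, 0.0768]
eef_rot: [[-0.265, 0.964, 0.0], [0.964, 0.265, 0.0], [0.0, 0.0, -1.0]]
contact_force: [0.9, 0.7, 0.3]
grip_width: 0.0001
```

```bash
python3 -c "
from h import *
lev('s9')"
```

```text
s9 8.65 [0.9 0.7 0.3] n 37 ang [194.8 201.3 206.1] mark 4.663073225968807
```

Call:
step_arm:
  dr:
    - [0,0,-0.02]
    - [0,0,-0.04]
    - [0,0,-0.04]
  linear:
    - [-0.1,-0.03,0]
    - [-0.19,-0.06,0]
    - [-0.19,-0.06,0]
  claw: [0,0,0]

```text
t: 9.07
eef_pos: [0.4232, 0.1463, 0.0767]
eef_rot: [[-0.304, 0.953, -0.0], [0.953, 0.304, -0.0], [-0.0, -0.0, -1.0]]
contact_force: [-0.0, -0.1, -0.9]
grip_width: 0.0001
```

```bash
python3 -c "
from h import *
lev('s10')"
```

```text
s10 9.075 [-0.  -0.1 -0.9] n 31 ang [206.  212.4 220.9] mark 5.107782744964353
```

Call:
step_arm:
  dr:
    - [0,0,-0.02]
    - [0,0,-0.04]
    - [0,0,-0.04]
  linear:
    - [-0.1,-0.03,0]
    - [-0.19,-0.06,0]
    - [-0.19,-0.06,0]
  claw: [0,0,0]

```text
t: 9.5
eef_pos: [0.4232, 0.1444, 0.0767]
eef_rot: [[-0.342, 0.94, -0.0], [0.94, 0.342, -0.0], [0.0, -0.0, -1.0]]
contact_force: [0.1, -0.1, -0.7]
grip_width: 0.0005
```

```bash
python3 -c "
from h import *
lev('s11')"
```

```text
s11 9.5 [ 0.1 -0.1 -0.7] n 29 ang [205.1 212.4 223.8] mark 5.1077360805924705
```

The reading is steady at the fifth mark and the force is zero. I back off, rise and check.

Call:
step_arm:
  dr:
    - [0,0,0]
    - [0,0,0]
    - [0,0,0]
    - [0,0,0]
    - [0,0,0]
    - [0,0,0]
    - [0,0,0]
    - [0,0,0]
  linear:
    - [0.7,0,0]
    - [1.5,0,0]
    - [1.5,0,-3]
    - [1.5,0,-8]
    - [5,0,-12]
    - [9,0,-14]
    - [9,0,-14]
    - [9,0,-14]
  claw: [0,0,0,0,0,0,0,0]

```text
t: 10.55
eef_pos: [0.3921, 0.229, 0.2162]
eef_rot: [[-0.343, 0.94, -0.001], [0.94, 0.343, -0.0], [-0.0, -0.001, -1.0]]
contact_force: [0.3, -0.6, -0.7]
grip_width: 0.0004
```

Run:
```python
from h import *
I,par=look('w3')
J=I.copy()[...,::-1].copy()
for k in range(7):
    a=np.radians(109.7+25*k);u,v=pix('wrist',(.473+.066*np.cos(a),.147+.066*np.sin(a),.065),par)
    cv2.putText(J,str(k+1),(int(u)-3,int(v)-8),0,.4,(0,0,255),1)
cv2.imwrite('pics/w3.png',J)
s=ctrl.get_state();R=np.array(s['eef_rot']);print(R.round(3).tolist(),((np.array([.419,.227,.110])-s['eef_pos'])@R*100).round(2))
```

```text
w3 t 10.55 F [ 0.31 -0.61 -0.71] tcp [0.3921 0.229  0.2162] n 0 angle None marks [109.7, 134.7, 159.7, 184.7, 209.7, 234.7, 259.7]
[[-0.342, 0.94, -0.001], [0.94, 0.342, -0.001], [-0.0, -0.002, -1.0]] [-1.07  2.48 10.6 ]
```

View pics/w3.png

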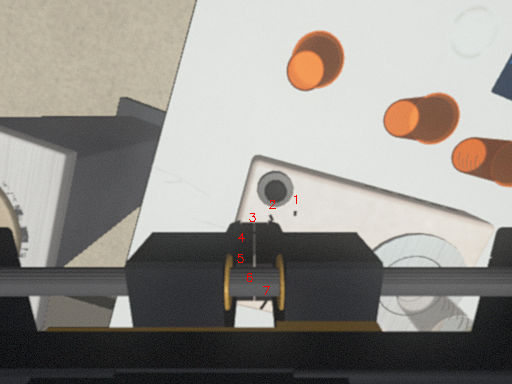

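The wrist view hides the lever behind the gripper; the button is at (275,190). I move across so that the lever lies in the camera's clear field.

Call:
step_arm:
  dr:
    - [0,0,0]
    - [0,0,0]
    - [0,0,0]
    - [0,0,0]
    - [0,0,0]
    - [0,0,0]
  linear:
    - [-4,0,-2]
    - [-9,0,-3]
    - [-14,0,-3]
    - [-18,0,-3]
    - [-18,0,-3]
    - [-18,0,-3]
  claw: [0,0,0,0,0,0]

```text
t: 11.35
eef_pos: [0.4536, 0.0598, 0.2462]
eef_rot: [[-0.341, 0.94, -0.001], [0.94, 0.341, 0.0], [0.001, -0.001, -1.0]]
contact_force: [-0.6, 0.4, -0.2]
grip_width: 0.0002
```

Run:
```python
from h import *
I,par=look('w4')
J=I.copy()[...,::-1].copy()
for k in range(7):
    a=np.radians(109.7+25*k);u,v=pix('wrist',(.473+.078*np.cos(a),.147+.078*np.sin(a),.065),par)
    cv2.putText(J,str(k+1),(int(u)-3,int(v)+3),0,.35,(0,0,255),1)
cv2.imwrite('pics/w4.png',cv2.resize(J[60:240,150:390],(800,600),interpolation=2))
s=ctrl.get_state();R=np.array(s['eef_rot']);print(((np.array([.419,.227,.110])-s['eef_pos'])@R*100).round(2))
```

```text
w4 t 11.35 F [-0.59  0.35 -0.17] tcp [0.4536 0.0598 0.2462] n 179 angle [202.89645213 210.37317959 218.72983476] marks [109.7, 134.7, 159.7, 184.7, 209.7, 234.7, 259.7]
[16.84  2.47 13.65]
```

View pics/w4.png

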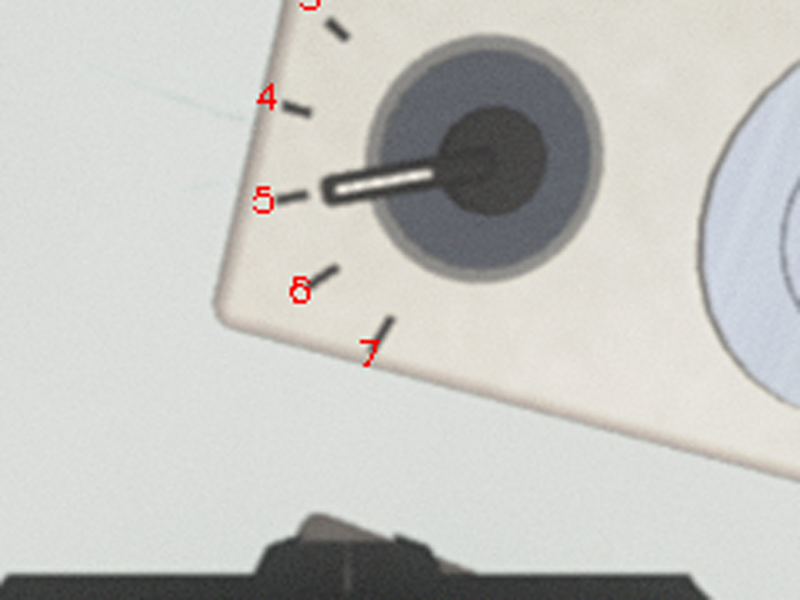

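The lever (325,190)–(490,160) points straight at the mark labelled 5, third from the right. The measured angle is 210.4° against 209.7°. Now the button.

Call:
step_arm:
  dr:
    - [0,0,0]
    - [0,0,0]
    - [0,0,0]
    - [0,0,0]
    - [0,0,0]
    - [0,0,0]
    - [0,0,0]
    - [0,0,0]
    - [0,0,0]
  linear:
    - [5,0.8,0]
    - [10,1.6,0]
    - [15,2.3,0]
    - [16.84,2.47,0]
    - [16.84,2.47,5]
    - [16.84,2.47,10]
    - [16.84,2.47,13.6]
    - [16.84,2.47,15.4]
    - [16.84,2.47,15.4]
  claw: [0,0,0,0,0,0,0,0,0]

```text
t: 12.52
eef_pos: [0.4185, 0.2271, 0.0919]
eef_rot: [[-0.343, 0.939, -0.003], [0.939, 0.343, -0.001], [0.0, -0.003, -1.0]]
contact_force: [-0.1, 0.0, 0.5]
grip_width: 0.0006
```

Call:
step_arm:
  dr:
    - [0,0,0]
    - [0,0,0]
    - [0,0,0]
    - [0,0,0]
  linear:
    - [0,0,0.2]
    - [0,0,0.4]
    - [0,0,0.6]
    - [0,0,0.8]
  claw: [0,0,0,0]

```text
t: 13.02
eef_pos: [0.4198, 0.2267, 0.085]
eef_rot: [[-0.342, 0.94, 0.001], [0.94, 0.342, 0.0], [0.0, 0.001, -1.0]]
contact_force: [0.3, 1.0, 2.7]
grip_width: 0.0009
```

Call:
step_arm:
  dr:
    - [0,0,0]
    - [0,0,0]
    - [0,0,0]
  linear:
    - [0,0,0.15]
    - [0,0,0.3]
    - [0,0,0.4]
  claw: [0,0,0]

```text
t: 13.4
eef_pos: [0.4198, 0.2267, 0.0812]
eef_rot: [[-0.342, 0.94, 0.001], [0.94, 0.342, 0.0], [0.0, 0.001, -1.0]]
contact_force: [-3.0, 0.5, 16.0]
grip_width: 0.0008
```

Call:
step_arm:
  dr:
    - [0,0,0]
    - [0,0,0]
    - [0,0,0]
  linear:
    - [0,0,0.1]
    - [0,0,0.15]
    - [0,0,0.15]
  claw: [0,0,0]

```text
t: 13.78
eef_pos: [0.4199, 0.2267, 0.081]
eef_rot: [[-0.342, 0.94, 0.002], [0.94, 0.342, 0.0], [-0.0, 0.002, -1.0]]
contact_force: [-6.7, -1.6, 24.4]
grip_width: 0.0005
```

The button is on its stop: z holds at 81 mm and the force is well above 4 N. I let it go straight up, then move to the viewing pose.

Call:
step_arm:
  dr:
    - [0,0,0]
    - [0,0,0]
    - [0,0,0]
    - [0,0,0]
    - [0,0,0]
    - [0,0,0]
    - [0,0,0]
    - [0,0,0]
    - [0,0,0]
    - [0,0,0]
    - [0,0,0]
    - [0,0,0]
  linear:
    - [0,0,-0.4]
    - [0,0,-1]
    - [0,0,-3]
    - [0,0,-8]
    - [0,0,-13]
    - [0,0,-16.5]
    - [-5,0,-16.5]
    - [-10,0,-16.5]
    - [-15,-1,-16.5]
    - [-17,-2,-16.5]
    - [-17,-2,-16.5]
    - [-17,-2,-16.5]
  claw: [0,0,0,0,0,0,0,0,0,0,0,0]

```text
t: 15.28
eef_pos: [0.4588, 0.0606, 0.2442]
eef_rot: [[-0.342, 0.94, -0.0], [0.94, 0.342, 0.0], [0.0, -0.0, -1.0]]
contact_force: [0.2, -1.0, 0.3]
grip_width: 0.0002
```

Run:
```python
from h import *
I,par=look('w5')
C=cloud('wrist',np.load('w5.npz')['D'],par);u,v=map(int,pix('wrist',(.419,.227,.086),par));print(u,v,'btn z',np.median(C[max(v-2,0):v+3,u-2:u+3,2]) if 0<=u<512 and 0<=v<384 else '')
cv2.imwrite('pics/w5.png',I[...,::-1])
```

```text
w5 t 15.275 F [ 0.23 -0.96  0.29] tcp [0.4588 0.0606 0.2442] n 183 angle [202.95302864 211.52411789 218.72883112] marks [109.7, 134.7, 159.7, 184.7, 209.7, 234.7, 259.7]
273 5 btn z 0.08615715461570048
```

View pics/w5.png

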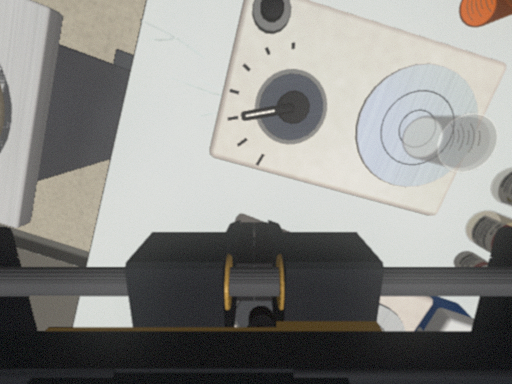

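The lever at (245,115) still points at the fifth mark. The button at (272,12) is back up at 86 mm, the beaker stands on its plate at (420,130), and the arm touches nothing. Handing in.

```bash
python3 -c "
from rig import ctrl
print(ctrl.hand_in())"
```

```text
the job is handed in; nothing more can be done
None
```

I pushed the lever on the beaker's stirrer (the left one) three clicks, from the second mark to the fifth. Then I pressed that stirrer's start button down to its stop, let it go, and handed the job in at about 15 s.

- **Lever:** before the press it read 210.4°, and after it 211.5°; the fifth mark is at 209.7°. In both close views it points at the fifth mark.
- **Button:** it stopped at a tool height of 81 mm and afterwards read 86 mm, so it sprang back up. The last millimetre or so on the stop reached about 24 N. That is firmer than the 4 N needed, but under the 40 N limit.
- **Rest of the scene:** the beaker is still standing on its plate and the arm is clear of everything. I did not look again at the empty stirrer, the dish or the vial, though the arm never came down near them.
- **Readings that disagreed:** while the gripper hid the lever, the scene-camera angles read several degrees high. I relied on the steady readings and the drop in force until the clear wrist view confirmed the fifth mark.

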